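# Centre the wobbly specimen tube on the balance pan

### The arm

A 6-joint arm with a two-finger parallel gripper is mounted at the origin on the work surface. World frame = base frame: x ahead of the robot, y to its left, z up, the work surface at z = 0. Lengths are in mm, angles in rad, forces in N, time in s.
With the tool pointing down it reaches from about 250 to 800 mm from the base axis. Payload 8.5 kg.
Tool frame: the origin (TCP) lies on the centre line of the jaws, within the pads' length; the fingertips stand 25 mm ahead of it and the grasp point (between the pads) lies 6 mm ahead of it (robot.nose_length is the distance from the TCP to the fingertips, in mm); z points along the fingers, x is the direction in which the jaws open and shut, and the axes are right-handed (so a half turn about z gives the same grasp; the last joint's range is limited). The gripper opens to 85 mm and grips with 20 to 120 N. Pads are 22 mm wide; open, the fingers measure 114 mm over their backs; the gripper's body (76 mm by 85 mm) begins 54 mm behind the grasp point. The pads swing forward as they close: fully open they stand 13 mm farther back than shut.
Start: joints at [1.206, 0.238, -0.013, 1.319, 0, 1.571], TCP at [187.284, 490.414, 256.276] pointing down, gripper open.
Joint ranges: [-2.66, 2.66], [-1.03, 1.9], [-1.14, 1.46], [-1.82, 2.27], [-1.45, 1.34], [-3.14, 3.14]. Speed limits (rad/s): [2.22, 2.22, 2.79, 3.14, 3.14, 3.14].

### API

Orientations are given as a unit quaternion [x, y, z, w].
In Python, from rig import status, viewer, robot gives the robot as it stands. The module is installed in compiled form; this text tells all that it offers.
- The arm moves only by the tool apply_moves, never from a script. Its argument "motion" is a list of rows, each an object of numbers: "ax", "ay", "az": the turn, a rotation vector about the tool's x, y, z in degrees; "tx", "ty", "tz": the shift along the tool's x, y, z in cm; "grip": the finger opening in cm, from 0 to 8.54. A call has 1 to 8 rows; each row is the pose to reach, as a shift and turn from the pose commanded when the call began, along the tool's axes at that moment; what a row does not reach only later rows make up. A row lasts 1/10 s, in which the tool goes at most 50 mm and 8.59 degrees, less where a joint would pass 70% of its speed; a pose out of reach is approached as far as the arm can. A call with a gripper value outside its range is refused whole. The fingers move at their own pace and stop on an object; the grip force is fixed at half the most. Time passes only in rows, so rows that repeat a pose let the fingers close. It gives the time, the measured TCP pose, the force and the opening at its end, in the units of the state.
- status.read_state(): the state, without advancing time (a new reading comes with each control period).
- viewer.camera(name): name is "scene" or "side" or "wrist"; returns the picture (384x512x3 uint8, blue, green, red); there is no depth.
- viewer.get_calibration(name): a dict with "fx", "fy", "cx", "cy" (pixels), "rvec" (rotation vector, rad) and "tvec" (3), from world to camera coordinates, as OpenCV has them. Camera axes: x right, y down, z forward; pixel columns grow to the right and rows downward; lengths in mm; the calibration is good to about 2 mm. A picture is of the moment at which its call begins: read the wrist's pose just before it. get_calibration takes no time and is no camera call; for the wrist camera it gives the pose at the moment of the call.
- robot.sign_off(): hands the job in, once; it reports no verdict.
Trained networks look in the newest picture that a camera, given by its name, has taken for a name from the list of things; names that differ only in an ending like _2 or _b are one class to them, and where a whole thing is asked for, a point or a joint stands for the part that bears it (a point fixed in the world has none). Each returns a list of dicts, best first, with "p" (0 to 1); they miss things now and then, are a little off and sometimes report something else, mostly with a low value. They report only what shows in the picture. A call takes as long as a camera call.
- viewer.recognise(target, camera): "rect" ([left, top, width, height] in pixels, round what is visible of it).
- viewer.pinpoint(target, camera): "xy" ([column, row] in pixels: a listed point, or the origin of a listed thing).
The state is a dict: "time_s": time; "joints": joint angles; "joint_velocities": joint speeds; "effort": joint torques, N m; "tcp_pos": TCP position; "tcp_rot": TCP orientation; "force": force on the tool from outside, world axes, zero at the start; "torque": the same for the moment, N m; "width": opening from 0.0 (shut) to 1.0 (fully open).
Only numpy, scipy, OpenCV 4.12 (cv2) and the standard library are available. Lean on these libraries where they do the work, as an engineer would, in place of code of your own. Each camera call takes 0.05 s, during which the arm holds its last target. There are 200 camera calls.

### The job

The red-capped specimen tube stands off to one side of the balance's round pan, so the reading is not to be trusted. With light fingertip nudges against its foot, push it across the pan until the whole foot stands inside the blue ring in the middle, then take the hand away. It rocks easily: do not pinch, lift or topple it, do not push it off the pan or strike it hard, do not lean on the balance, and leave the other things where they are.

Things in the scene. Friction and masses are not known exactly. Their poses are not given: they have to be found in the camera images.
- tube: The tube to be centred: off-white tube, diameter 17 mm, standing in its own white round foot, red screw cap. Total height 66 mm, about 45 g (30 to 65), centre of mass about 35 mm up. Origin: centre of its underside, z up along the tube. It slides on the pan with friction of about 0.3; sliding it takes under 0.3 N, a knock of over 6 N counts as striking it hard. It falls once it leans about 14 degrees.
- tube_foot (a point): On the tube's axis, 12 mm above its underside, at the height to push: middle of the white plastic foot, a disc of diameter 32 mm from 6 to 18.5 mm up, bevelled below so that it stands on a circle of only 18 mm diameter. Pushed slowly here (about 15 mm/s), the tube slides upright.
- tube_cap (a point): Top centre of the red cap (diameter 19 mm, 53 to 66 mm above the underside). Pushed at the cap or at the slim tube below it, the tube topples. The cap's edge lies only 6.5 mm inside the foot's side: whatever part of a hand is wide above its fingertips meets the cap first, so come with the hand's narrow side or leaning away from the tube.
- pan: The balance's weighing pan: a fixed flat steel disc of diameter 90 mm and 4 mm thick, its top 67 mm above the table and 11 mm above the balance's housing. Origin: centre of its top face, z up. Printed on it is a thin blue ring, concentric, inner diameter 44 mm. The pan is round and its yaw means nothing.
- pan_center (a point): Centre of the pan's top face and of the blue ring: the tube's origin belongs here.
- balance: The white precision balance, fixed: housing 176 mm wide (y), from 175 mm before (-x: display and keys) to 70 mm behind (+x) the pan's centre, 56 mm high at the pan, lower at the display. Origin: on the table straight under the pan's centre; -x points to its display. Bearing on it or its pan with over 10 N counts as leaning on it.
- spare_tube: Bystander: a tube in a foot just like the one to be centred, but with a blue cap, standing on the table to the left (+y) of the balance. Origin: centre of its underside.
- weight: Bystander: a brass calibration weight with a knob, diameter 34 mm, 49 mm high, standing left of the balance. Origin: centre of its underside.
- forceps: Bystander: steel tissue forceps, 140 mm long, 7 mm high, lying on the table to the right (-y) of the balance. Origin: middle of their underside.
- needle_holder: Bystander: a steel needle holder, 150 mm long, 8 mm high, lying on the table beyond and to the left of the balance. Origin: middle of its underside.
- specimen_pot: Bystander: a clear specimen pot with a yellow cap, diameter 44 mm, 62 mm high, standing beyond and to the right of the balance. Origin: centre of its underside.
- tape_roll: Bystander: a pink roll of tape lying flat, outer diameter 72 mm, 25 mm high, to the right on the table. Origin: centre of its underside.

How it is judged (in metres and radians):
At the end, for the whole second after the job is handed in: The red-capped tube stands upright (within 3 degrees) and still on the pan, its foot wholly inside the blue ring: its axis within 6 mm of the pan's centre (horizontal distance between tube and pan_center below 0.006 m and z of tube in the frame of pan between -0.002 and 0.002 m and angle between tube's own z axis and vertical below 0.05 rad and linear speed of tube below 0.01 m/s); the robot touches nothing.
It fails at once if the tube is toppled (leans more than 20 degrees) (angle between tube's own z axis and vertical above 0.35 rad).
It fails at once if the tube leaves the pan: lifted more than 5 mm, or pushed over its edge (z of tube in the frame of pan above 0.005 m or horizontal distance between tube and pan_center above 0.045 m or z of tube in the frame of pan below -0.005 m).
It fails at once if the tube is pinched or struck hard (more than 6 N) (contact force between any of the fingers, the arm and tube above 6 N).
It fails at once if the robot leans on the balance (more than 10 N) (contact force between any of the fingers, the arm and balance above 10 N or contact force between any of the fingers, the arm and pan above 10 N).
It fails at once if another thing is shifted by more than 10 mm (distance of any of spare_tube, weight, forceps, needle_holder, specimen_pot, tape_roll from where it was at the start of the episode above 0.01 m).
It also fails if it takes over 43 s, if anything falls off the work surface, if the arm or the gripper's body presses on something with over 40 N, if the wrist force passes 120 N, or if a joint passes its speed limit or range.

## Working session

There is one attempt and no reset: what is moved stays moved. The work goes in short steps, Python scripts to look and compute and a tool call to move; the robot and the scene stay as the last step left them, time stands still between calls to the robot, and variables do not carry over. Pictures are saved under pics/ and viewed, about 8 in all and at most 12, crops included, and the job is handed in when it is done.

Besides the shell and the picture viewer there is one more tool, called after ">>>" in YAML: its name, and indented under it one key for each argument. apply_moves: Moves the arm, as the interface text tells. Its arguments: {"type":"object","properties":{"motion":{"type":"array","items":{"type":"object","properties":{"ax":{"type":"number"},"ay":{"type":"number"},"az":{"type":"number"},"tx":{"type":"number"},"ty":{"type":"number"},"tz":{"type":"number"},"grip":{"type":"number"}}}}},"required":["motion"]}

```bash
mkdir -p pics; cat > h.py <<'E'
import numpy as np, cv2
from scipy.spatial.transform import Rotation as R
from rig import status, viewer, robot
def ray(cam,xy,c=None):
    c=c or viewer.get_calibration(cam)
    K=np.array([[c['fx'],0,c['cx']],[0,c['fy'],c['cy']],[0,0,1]])
    Rm=cv2.Rodrigues(np.array(c['rvec'],float))[0]; t=np.array(c['tvec'],float).ravel()
    o=-Rm.T@t; d=Rm.T@np.linalg.inv(K)@np.array([xy[0],xy[1],1.]); return o,d
def atz(cam,xy,z,c=None):
    o,d=ray(cam,xy,c); return o+d*(z-o[2])/d[2]
def tri(a,b):
    A=np.zeros((3,3));v=np.zeros(3)
    for o,d in (a,b):
        d=d/np.linalg.norm(d);P=np.eye(3)-np.outer(d,d);A+=P;v+=P@o
    return np.linalg.solve(A,v)
def proj(cam,p):
    c=viewer.get_calibration(cam)
    K=np.array([[c['fx'],0,c['cx']],[0,c['fy'],c['cy']],[0,0,1]])
    return cv2.projectPoints(np.array([p],float),np.array(c['rvec'],float),np.array(c['tvec'],float),K,None)[0].ravel()
E
python3 - <<'E'
from h import *
s=status.read_state();print(s['time_s'],s['tcp_pos'],R.from_quat(s['tcp_rot']).as_matrix().round(3).tolist(),s['width'])
ims=[]
for cam in('scene','side'):
    im=viewer.camera(cam);ims.append(im)
    for t,z in(('tube',67),('tube_foot',79),('tube_cap',133),('pan_center',67)):
        r=viewer.pinpoint(t,cam)[:2]
        print(cam,t,[(np.round(q['xy'],1).tolist(),round(q['p'],2),atz(cam,q['xy'],z).round(1).tolist()) for q in r])
cv2.imwrite('pics/a.png',cv2.resize(np.vstack(ims),None,fx=.78,fy=.78) if 0 else ims[0])
cv2.imwrite('pics/b.png',ims[1])
print(status.read_state()['time_s'])
E
```

```text
0.0 [187.16858613 490.10353653 255.67894576] [[0.357, 0.934, -0.001], [0.934, -0.357, -0.001], [-0.001, -0.0, -1.0]] 0.9994819873733642
scene tube [([286.5, 212.6], 0.46, [548.4, 1.8, 67.0])]
scene tube_foot [([292.2, 208.3], 0.49, [535.6, 7.4, 79.0])]
scene tube_cap [([292.0, 196.6], 0.46, [548.2, 17.0, 133.0])]
scene pan_center [([291.4, 207.0], 0.91, [526.1, -6.1, 67.0])]
side tube [([256.1, 222.8], 0.55, [549.0, 4.8, 67.0])]
side tube_foot [([265.4, 224.4], 0.65, [522.1, 4.8, 79.0]), ([151.0, 308.3], 0.65, [635.5, 311.5, 79.0])]
side tube_cap [([258.7, 213.4], 0.78, [534.7, 16.9, 133.0]), ([307.0, 212.6], 0.3, [434.4, -40.8, 133.0])]
side pan_center [([265.4, 223.4], 0.86, [527.1, -5.0, 67.0])]
0.5
```

View pics/a.png

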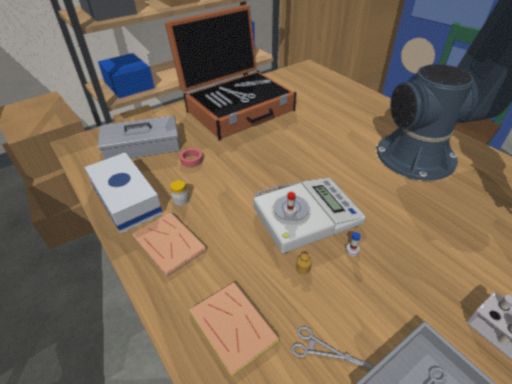

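View pics/b.png

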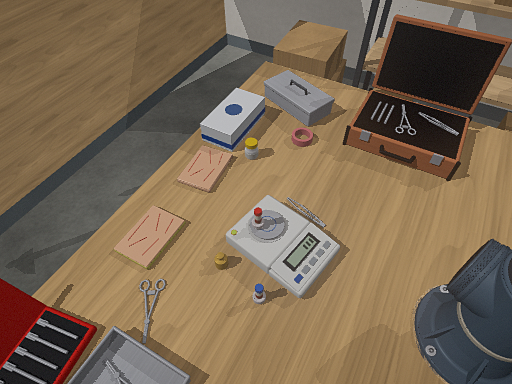

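The tube (red cap at scene pixel (291,197), side pixel (258,212)) stands on the far-left of the pan centre, offset by about (+17,+18) mm. I'll push along (-x,-y) with two slightly open fingertips as a cradle. First I go above and behind it for a close look.

>>> apply_moves:
  motion:
    - {"tx":-27.7,"ty":52.1,"az":114,"grip":1.6}
    - {"tx":-27.7,"ty":52.1,"az":114,"grip":1.6}
    - {"tx":-27.7,"ty":52.1,"az":114,"grip":1.6}
    - {"tx":-27.7,"ty":52.1,"az":114,"grip":1.6}
    - {"tx":-27.7,"ty":52.1,"az":114,"grip":1.6}
    - {"tx":-27.7,"ty":52.1,"az":114,"grip":1.6}
    - {"tx":-27.7,"ty":52.1,"az":114,"grip":1.6}
    - {"tx":-27.7,"ty":52.1,"az":114,"grip":1.6}

```text
invalid input at $.motion[0]: expected keys ax, ay, az, tx, ty, tz, grip
```

```bash
python3 - <<'E'
from h import *
s=status.read_state();print(s['time_s'],s['tcp_pos'],s['joints'],R.from_quat(s['tcp_rot']).as_matrix().round(3).tolist(),s['width'],robot.nose_length)
M=R.from_quat(s['tcp_rot']).as_matrix()
print('to go tool',M.T@(np.array([575,45,256])-s['tcp_pos']), R.from_matrix(M.T@np.array([[.7071,-.7071,0],[-.7071,-.7071,0],[0,0,-1]]).T.T).as_rotvec(degrees=True))
E
```

```text
0.5 [187.28828444 490.39766304 256.25596581] [ 1.20598378e+00  2.38207459e-01 -1.35419061e-02  1.31918500e+00
 -6.17055582e-06  1.57081682e+00] [[0.357, 0.934, -0.0], [0.934, -0.357, -0.0], [-0.0, 0.0, -1.0]] 0.9974907792214613 25.0
to go tool [-2.77750085e+02  5.21108741e+02  2.97523272e-01] [8.10320126e-03 4.75241421e-03 1.14096606e+02]
```

All keys are needed.

>>> apply_moves:
  motion:
    - {"ax":0,"ay":0,"az":114,"tx":-27.7,"ty":52.1,"tz":0,"grip":1.6}
    - {"ax":0,"ay":0,"az":114,"tx":-27.7,"ty":52.1,"tz":0,"grip":1.6}
    - {"ax":0,"ay":0,"az":114,"tx":-27.7,"ty":52.1,"tz":0,"grip":1.6}
    - {"ax":0,"ay":0,"az":114,"tx":-27.7,"ty":52.1,"tz":0,"grip":1.6}
    - {"ax":0,"ay":0,"az":114,"tx":-27.7,"ty":52.1,"tz":0,"grip":1.6}
    - {"ax":0,"ay":0,"az":114,"tx":-27.7,"ty":52.1,"tz":0,"grip":1.6}
    - {"ax":0,"ay":0,"az":114,"tx":-27.7,"ty":52.1,"tz":0,"grip":1.6}
    - {"ax":0,"ay":0,"az":114,"tx":-27.7,"ty":52.1,"tz":0,"grip":1.6}

```text
time_s: 1.3
tcp_pos: [451.3, 187.2, 256.6]
tcp_rot: [1.0, -0.0, 0.0, -0.0]
force: [-0.2, 1.6, 0.6]
width: 0.185
```

```bash
cat > togo.py <<'E'
from h import *
import sys
def togo(p,yaw,tilt):
    # tool x at yaw (deg) in plane, z down, then tilt about tool x
    s=status.read_state();M=R.from_quat(s['tcp_rot']).as_matrix()
    T=R.from_euler('z',yaw,degrees=True)*R.from_euler('x',180,degrees=True)*R.from_euler('x',tilt,degrees=True)
    print('t',round(s['time_s'],2),'tcp',s['tcp_pos'].round(1) if hasattr(s['tcp_pos'],'round') else s['tcp_pos'],'w',round(s['width'],3),'F',np.round(s['force'],2))
    print('cm',(M.T@(np.array(p)-s['tcp_pos'])/10).round(2),'deg',(R.from_matrix(M).inv()*T).as_rotvec(degrees=True).round(1))
if __name__=='__main__':
    a=[float(v) for v in sys.argv[1:]];togo(a[:3],a[3],a[4])
E
python3 togo.py 575 45 256 -45 0
```

```text
t 1.3 tcp [451.3 187.2 256.6] w 0.185 F [-0.16  1.58  0.59]
cm [12.37 14.22  0.06] deg [-0. -0. 45.]
```

>>> apply_moves:
  motion:
    - {"ax":0,"ay":0,"az":45,"tx":12.4,"ty":14.2,"tz":0,"grip":1.6}
    - {"ax":0,"ay":0,"az":45,"tx":12.4,"ty":14.2,"tz":0,"grip":1.6}
    - {"ax":0,"ay":0,"az":45,"tx":12.4,"ty":14.2,"tz":0,"grip":1.6}
    - {"ax":0,"ay":0,"az":45,"tx":12.4,"ty":14.2,"tz":0,"grip":1.6}
    - {"ax":0,"ay":0,"az":45,"tx":12.4,"ty":14.2,"tz":0,"grip":1.6}
    - {"ax":0,"ay":0,"az":45,"tx":12.4,"ty":14.2,"tz":0,"grip":1.6}
    - {"ax":0,"ay":0,"az":45,"tx":12.4,"ty":14.2,"tz":0,"grip":1.6}

```text
time_s: 2.0
tcp_pos: [575.2, 47.3, 256.0]
tcp_rot: [0.925, -0.38, -0.0, 0.0]
force: [0.4, -0.2, 0.1]
width: 0.188
```

```bash
cat > look.py <<'E'
from h import *
import sys
c=viewer.get_calibration('wrist');im=viewer.camera('wrist')
print('cam at',ray('wrist',(256,192),c)[0].round(1),'fx',c['fx'])
for t,z in(('tube_foot',79),('tube_cap',133),('pan_center',67),('tube',67)):
    r=viewer.pinpoint(t,'wrist')[:2]
    print(t,[(np.round(q['xy'],1).tolist(),round(q['p'],2),atz('wrist',q['xy'],z,c).round(1).tolist()) for q in r])
cv2.imwrite('pics/'+sys.argv[1]+'.png',im)
E
python3 look.py c; python3 togo.py 565 35 150 -45 -15
```

```text
cam at [632.1 104.8 373.5] fx 328.3801674612421
tube_foot [([263.2, 228.7], 0.56, [537.9, 5.3, 79.0])]
tube_cap [([267.1, 251.9], 0.96, [542.8, 6.4, 133.0])]
pan_center [([263.0, 241.5], 0.65, [523.7, -9.0, 67.0]), ([268.0, 250.6], 0.24, [520.0, -20.2, 67.0])]
tube [([264.4, 218.9], 0.91, [542.6, 8.1, 67.0]), ([126.0, 163.0], 0.72, [489.1, 142.6, 67.0])]
t 2.25 tcp [575.   48.  256.5] w 0.189 F [ 0.17  0.   -0.35]
cm [ 0.2   1.63 10.65] deg [-15.   -0.1   0.4]
```

View pics/c.png

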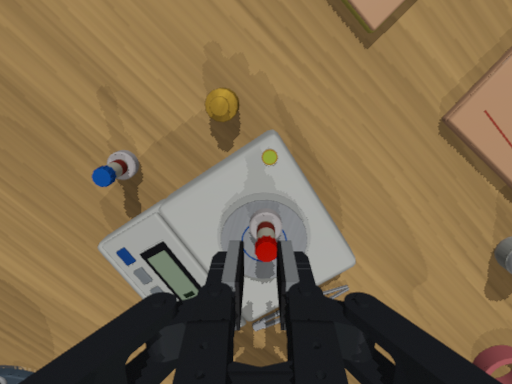

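Wrist view: the tube foot is at (265,222) with its cap at (266,250), the pan spans columns 220–309, and the ring shows around (265,240). The fingertips are at row ~245. Next I overlay the measured circles to check them.

```bash
python3 - <<'E'
from h import *
im=cv2.imread('pics/c.png')
k=5;x0,y0,w,h=195,180,140,115
big=cv2.resize(im[y0:y0+h,x0:x0+w],None,fx=k,fy=k,interpolation=cv2.INTER_CUBIC)
def circ(c,r,z,col):
    P=[proj('wrist',[c[0]+r*np.cos(a),c[1]+r*np.sin(a),z]) for a in np.linspace(0,6.3,60)]
    P=((np.array(P)+.5-[x0,y0])*k).astype(int);cv2.polylines(big,[P],False,col,1)
circ((524.5,-8),45,67,(0,255,0));circ((524.5,-8),22,67,(0,255,0))
circ((541,7),16,67+18.5,(0,0,255));circ((541,7),9.5,133,(255,255,0))
cv2.imwrite('pics/d.png',big)
E
```

```text
(no output)
```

View pics/d.png

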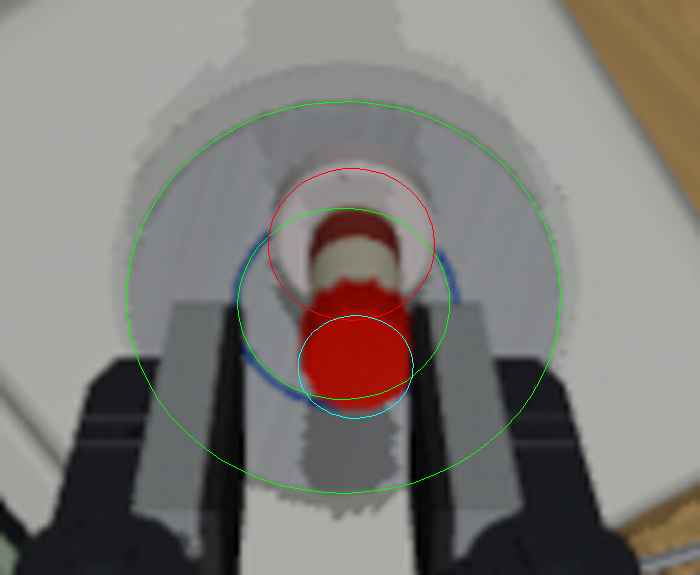

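```bash
python3 - <<'E'
from h import *
s=status.read_state();M=R.from_quat(s['tcp_rot']).as_matrix()
for n in(15,20,25,30,38):
    print(n,[proj('wrist',s['tcp_pos']+M@np.array([x,yy,n])).round(1).tolist() for x in(-8,8) for yy in(-11,11)])
# target: u along (+,+), lat along (+,-)
e=.70711;u,l=432,377.7
print('xy',e*(u+l),e*(u-l))
E
python3 togo.py 572.5 38.4 125 -45 -15; grep -c . /dev/null
```

```text
15 [[242.4, 245.6], [243.2, 287.4], [278.0, 245.6], [277.1, 287.5]]
20 [[243.0, 240.5], [243.7, 281.3], [277.4, 240.5], [276.6, 281.3]]
25 [[243.5, 235.7], [244.2, 275.6], [276.9, 235.7], [276.1, 275.6]]
30 [[244.0, 231.2], [244.6, 270.1], [276.4, 231.2], [275.7, 270.1]]
38 [[244.7, 224.5], [245.3, 262.0], [275.7, 224.6], [275.0, 262.1]]
xy 572.546967 38.39607300000001
t 2.25 tcp [575.   48.  256.5] w 0.189 F [ 0.17  0.   -0.35]
cm [ 0.5   0.86 13.15] deg [-15.   -0.1   0.4]
0
```

>>> apply_moves:
  motion:
    - {"ax":-8,"ay":0,"az":0.2,"tx":0.5,"ty":0.5,"tz":3,"grip":1.6}
    - {"ax":-15,"ay":0,"az":0.4,"tx":0.5,"ty":0.8,"tz":6,"grip":1.6}
    - {"ax":-15,"ay":0,"az":0.4,"tx":0.5,"ty":0.86,"tz":9,"grip":1.6}
    - {"ax":-15,"ay":0,"az":0.4,"tx":0.5,"ty":0.86,"tz":11.5,"grip":1.6}
    - {"ax":-15,"ay":0,"az":0.4,"tx":0.5,"ty":0.86,"tz":13.1,"grip":1.6}
    - {"ax":-15,"ay":0,"az":0.4,"tx":0.5,"ty":0.86,"tz":13.1,"grip":1.6}
    - {"ax":-15,"ay":0,"az":0.4,"tx":0.5,"ty":0.86,"tz":13.1,"grip":1.6}

```text
time_s: 2.95
tcp_pos: [572.6, 38.3, 125.8]
tcp_rot: [0.916, -0.38, -0.05, 0.121]
force: [0.4, -0.9, 0.5]
width: 0.184
```

```bash
python3 look.py e;  python3 togo.py 572.5 38.4 97.5 -45 -15
```

```text
cam at [649.3 115.2 218.1] fx 328.3801674612421
tube_foot [([259.2, 277.6], 0.64, [539.2, 5.5, 79.0])]
tube_cap [([259.6, 359.7], 0.75, [542.4, 8.4, 133.0])]
pan_center []
tube [([264.6, 259.3], 0.83, [544.1, 5.6, 67.0])]
t 3.2 tcp [573.1  38.1 126.4] w 0.186 F [-0.45  0.31 -0.47]
cm [-0.07 -0.72  2.8 ] deg [-0.1 -0.1 -0.1]
```

View pics/e.png

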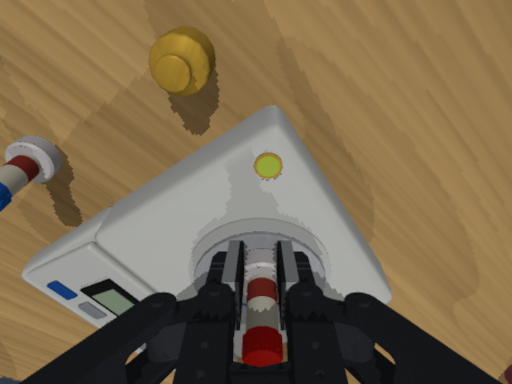

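The wrist view shows the tube centred in the finger gap (col ~260), with its foot at row ~260–275 and its cap at row 345, so the alignment is good. I descend vertically behind it.

>>> apply_moves:
  motion:
    - {"ax":0,"ay":0,"az":0,"tx":-0.05,"ty":-0.25,"tz":0.9,"grip":1.6}
    - {"ax":0,"ay":0,"az":0,"tx":-0.05,"ty":-0.5,"tz":1.9,"grip":1.6}
    - {"ax":0,"ay":0,"az":0,"tx":-0.05,"ty":-0.72,"tz":2.8,"grip":1.6}
    - {"ax":0,"ay":0,"az":0,"tx":-0.05,"ty":-0.72,"tz":2.8,"grip":1.6}
    - {"ax":0,"ay":0,"az":0,"tx":-0.05,"ty":-0.72,"tz":2.8,"grip":1.6}

```text
time_s: 3.7
tcp_pos: [571.7, 38.1, 95.9]
tcp_rot: [0.916, -0.38, -0.05, 0.121]
force: [-0.5, 0.3, 0.5]
width: 0.184
```

```bash
python3 - <<'E'
from h import *
ims=[]
for cam in('wrist','side','scene'):
    im=viewer.camera(cam)
    x,y=(160,180) if cam=='wrist' else np.clip(proj(cam,[540,5,100]).astype(int)-[40,40],0,None)
    n=200 if cam=='wrist' else 80
    ims.append(cv2.resize(im[y:y+n,x:x+n],(260,260),interpolation=cv2.INTER_CUBIC))
cv2.imwrite('pics/f.png',np.hstack(ims))
E
python3 togo.py 560.5 26.4 97.5 -45 -15
```

```text
t 3.85 tcp [572.3  38.2  96.7] w 0.184 F [-0.08  1.14 -0.52]
cm [0.01 1.63 0.35] deg [-0.  -0.1 -0.1]
```

View pics/f.png

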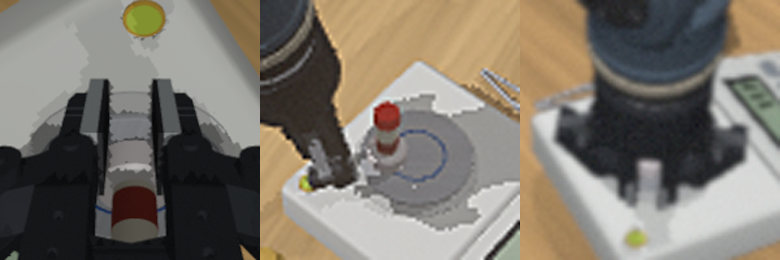

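The side view shows the fingertips behind the foot, a little clear of it, and the tube upright. I push slowly, about 10 mm/s, horizontally.

>>> apply_moves:
  motion:
    - {"ax":0,"ay":0,"az":0,"tx":0,"ty":0.097,"tz":0.026,"grip":1.6}
    - {"ax":0,"ay":0,"az":0,"tx":0,"ty":0.193,"tz":0.052,"grip":1.6}
    - {"ax":0,"ay":0,"az":0,"tx":0,"ty":0.29,"tz":0.078,"grip":1.6}
    - {"ax":0,"ay":0,"az":0,"tx":0,"ty":0.386,"tz":0.104,"grip":1.6}
    - {"ax":0,"ay":0,"az":0,"tx":0,"ty":0.483,"tz":0.129,"grip":1.6}
    - {"ax":0,"ay":0,"az":0,"tx":0,"ty":0.58,"tz":0.155,"grip":1.6}
    - {"ax":0,"ay":0,"az":0,"tx":0,"ty":0.676,"tz":0.181,"grip":1.6}
    - {"ax":0,"ay":0,"az":0,"tx":0,"ty":0.773,"tz":0.207,"grip":1.6}

```text
time_s: 4.65
tcp_pos: [566.3, 32.5, 96.4]
tcp_rot: [0.916, -0.38, -0.05, 0.121]
force: [0.7, 0.3, -1.2]
width: 0.188
```

>>> apply_moves:
  motion:
    - {"ax":0,"ay":0,"az":0,"tx":0,"ty":0.097,"tz":0.026,"grip":1.6}
    - {"ax":0,"ay":0,"az":0,"tx":0,"ty":0.193,"tz":0.052,"grip":1.6}
    - {"ax":0,"ay":0,"az":0,"tx":0,"ty":0.29,"tz":0.078,"grip":1.6}
    - {"ax":0,"ay":0,"az":0,"tx":0,"ty":0.386,"tz":0.104,"grip":1.6}
    - {"ax":0,"ay":0,"az":0,"tx":0,"ty":0.483,"tz":0.129,"grip":1.6}
    - {"ax":0,"ay":0,"az":0,"tx":0,"ty":0.58,"tz":0.155,"grip":1.6}
    - {"ax":0,"ay":0,"az":0,"tx":0,"ty":0.676,"tz":0.181,"grip":1.6}
    - {"ax":0,"ay":0,"az":0,"tx":0,"ty":0.773,"tz":0.207,"grip":1.6}

```text
time_s: 5.45
tcp_pos: [560.7, 26.9, 96.4]
tcp_rot: [0.916, -0.38, -0.05, 0.121]
force: [0.4, -0.8, 0.9]
width: 0.187
```

```bash
cat > chk.py <<'E'
from h import *
import sys
im=viewer.camera('side');x,y=proj('side',[525,-8,90]).astype(int)-[50,45]
cv2.imwrite('pics/'+sys.argv[1]+'.png',cv2.resize(im[y:y+80,x:x+100],None,fx=6,fy=6,interpolation=cv2.INTER_CUBIC))
for t,z in(('tube_foot',79),('tube_cap',133),('pan_center',67)):
    r=viewer.pinpoint(t,'side')[:1]
    print(t,[(np.round(q['xy'],1).tolist(),round(q['p'],2),atz('side',q['xy'],z).round(1).tolist()) for q in r])
E
python3 chk.py g; python3 togo.py 560.5 26.4 97.5 -45 -15
```

```text
tube_foot [([259.7, 222.9], 0.65, [536.8, 7.8, 79.0])]
tube_cap [([258.1, 209.7], 0.55, [541.2, 8.0, 133.0])]
pan_center [([267.0, 224.6], 0.73, [521.8, -3.7, 67.0])]
t 5.65 tcp [560.7  26.9  96.4] w 0.185 F [-0.25  0.05  0.02]
cm [ 0.02  0.07 -0.09] deg [ 0.  -0.  -0.1]
```

View pics/g.png

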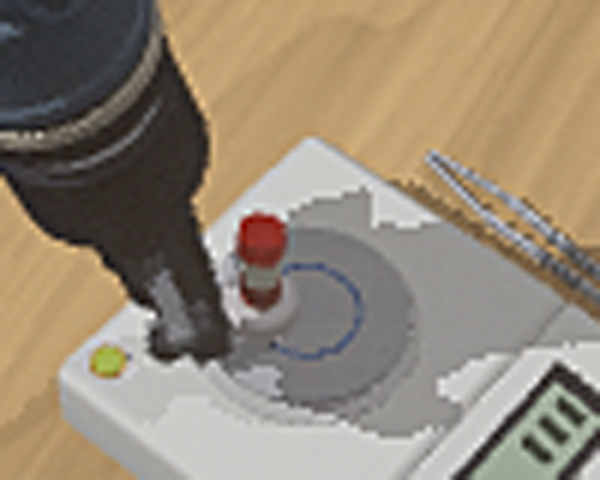

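The tube is upright with its foot at (262,302) in the crop, and the fingers (tip at (215,350)) are about at the foot. The ring centre is near (315,310). I push on by 16 mm.

>>> apply_moves:
  motion:
    - {"ax":0,"ay":0,"az":0,"tx":0,"ty":0.097,"tz":0.026,"grip":1.6}
    - {"ax":0,"ay":0,"az":0,"tx":0,"ty":0.193,"tz":0.052,"grip":1.6}
    - {"ax":0,"ay":0,"az":0,"tx":0,"ty":0.29,"tz":0.078,"grip":1.6}
    - {"ax":0,"ay":0,"az":0,"tx":0,"ty":0.386,"tz":0.104,"grip":1.6}
    - {"ax":0,"ay":0,"az":0,"tx":0,"ty":0.483,"tz":0.129,"grip":1.6}
    - {"ax":0,"ay":0,"az":0,"tx":0,"ty":0.58,"tz":0.155,"grip":1.6}
    - {"ax":0,"ay":0,"az":0,"tx":0,"ty":0.676,"tz":0.181,"grip":1.6}
    - {"ax":0,"ay":0,"az":0,"tx":0,"ty":0.773,"tz":0.207,"grip":1.6}

```text
time_s: 6.45
tcp_pos: [555.0, 21.2, 96.4]
tcp_rot: [0.916, -0.38, -0.05, 0.121]
force: [-0.7, 0.2, 0.3]
width: 0.19
```

```bash
python3 chk.py h; python3 togo.py 560.5 26.4 97.5 -45 -15
```

```text
tube_foot [([262.3, 221.6], 0.68, [533.0, 1.1, 79.0])]
tube_cap [([152.3, 309.8], 0.67, [606.6, 322.1, 133.0])]
pan_center [([262.7, 222.6], 0.89, [534.4, -3.9, 67.0])]
t 6.65 tcp [555.   21.2  96.4] w 0.187 F [ 0.95 -0.25  0.56]
cm [ 0.02 -0.7  -0.3 ] deg [ 0.  -0.  -0.1]
```

View pics/h.png

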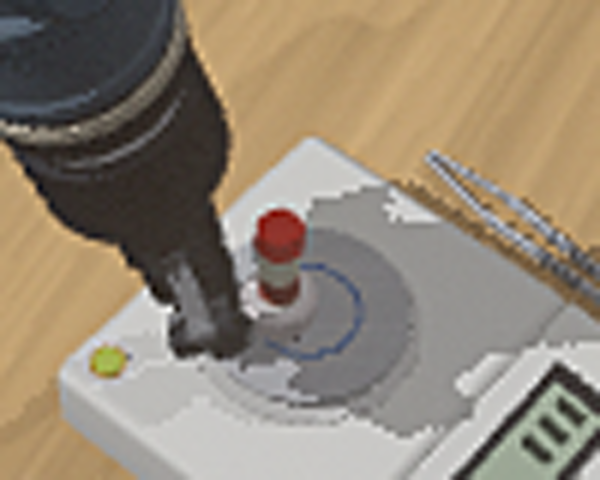

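The tube slides upright (foot at (281,298)). By dead reckoning about 12 mm remain, so I go 10 mm and then check.

>>> apply_moves:
  motion:
    - {"ax":0,"ay":0,"az":0,"tx":0,"ty":0.12,"tz":0.032,"grip":1.6}
    - {"ax":0,"ay":0,"az":0,"tx":0,"ty":0.24,"tz":0.064,"grip":1.6}
    - {"ax":0,"ay":0,"az":0,"tx":0,"ty":0.36,"tz":0.096,"grip":1.6}
    - {"ax":0,"ay":0,"az":0,"tx":0,"ty":0.48,"tz":0.129,"grip":1.6}
    - {"ax":0,"ay":0,"az":0,"tx":0,"ty":0.6,"tz":0.161,"grip":1.6}
    - {"ax":0,"ay":0,"az":0,"tx":0,"ty":0.72,"tz":0.193,"grip":1.6}
    - {"ax":0,"ay":0,"az":0,"tx":0,"ty":0.84,"tz":0.225,"grip":1.6}
    - {"ax":0,"ay":0,"az":0,"tx":0,"ty":0.96,"tz":0.257,"grip":1.6}

```text
time_s: 7.45
tcp_pos: [547.9, 14.2, 96.4]
tcp_rot: [0.916, -0.38, -0.05, 0.121]
force: [0.2, 0.1, 0.0]
width: 0.193
```

```bash
python3 chk.py i; python3 togo.py 560.5 26.4 97.5 -45 -15
python3 - <<'E'
from h import *
x0,y0=proj('side',[525,-8,90]).astype(int)-[50,45]
big=cv2.imread('pics/i.png')
# cap/ring offset aid: shift from pan centre to foot rim centre height and cap top
for z in(67,85.5,133):print(z,((proj('side',[525,-8.6,z])-[x0,y0]+.5)*6).round(0))
for d in([1,0],[0,1]):print(d,((proj('side',[525+d[0],-8.6+d[1],67])-proj('side',[525,-8.6,67]))*6).round(2))
E
```

```text
tube_foot [([265.4, 222.6], 0.71, [524.6, 0.0, 79.0])]
tube_cap [([265.3, 207.6], 0.6, [528.9, -5.9, 133.0])]
pan_center [([265.1, 225.6], 0.55, [524.6, 1.3, 67.0])]
t 7.65 tcp [548.   14.2  96.4] w 0.185 F [-0.18  0.54 -0.11]
cm [ 0.02 -1.66 -0.56] deg [ 0.  -0.  -0.1]
67 [308. 307.]
85.5 [308. 283.]
133 [311. 216.]
[1, 0] [-2.06 -0.93]
[0, 1] [-1.09  1.7 ]
```

View pics/i.png

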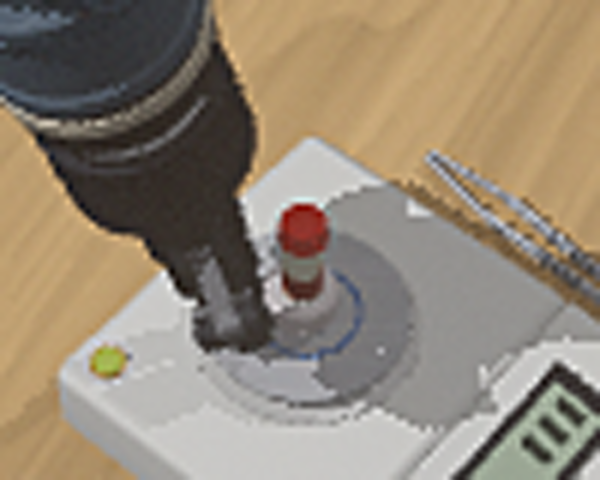

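The tube is upright and almost central. The cap centre is at about (304,216) and should end near (318,220); the ring centre is about (315,311). About 3–5 mm remain, so I push 3 mm, retreat horizontally, then rise and look from above.

>>> apply_moves:
  motion:
    - {"ax":0,"ay":0,"az":0,"tx":0,"ty":0.097,"tz":0.026,"grip":1.6}
    - {"ax":0,"ay":0,"az":0,"tx":0,"ty":0.193,"tz":0.052,"grip":1.6}
    - {"ax":0,"ay":0,"az":0,"tx":0,"ty":0.29,"tz":0.078,"grip":1.6}
    - {"ax":0,"ay":0,"az":0,"tx":0,"ty":0.29,"tz":0.078,"grip":1.6}
    - {"ax":0,"ay":0,"az":0,"tx":0,"ty":0.097,"tz":0.026,"grip":1.6}
    - {"ax":0,"ay":0,"az":0,"tx":0,"ty":-0.29,"tz":-0.078,"grip":1.6}
    - {"ax":0,"ay":0,"az":0,"tx":0,"ty":-0.97,"tz":-0.26,"grip":1.6}
    - {"ax":0,"ay":0,"az":0,"tx":0,"ty":-1.93,"tz":-0.52,"grip":1.6}

```text
time_s: 8.45
tcp_pos: [562.6, 28.8, 96.5]
tcp_rot: [0.916, -0.38, -0.05, 0.121]
force: [0.1, 0.3, 0.2]
width: 0.189
```

```bash
python3 togo.py 585 55 240 -45 0
```

```text
t 8.45 tcp [562.6  28.8  96.5] w 0.189 F [0.09 0.26 0.2 ]
cm [ -0.26   0.39 -14.75] deg [15.  -0.1 -0.1]
```

>>> apply_moves:
  motion:
    - {"ax":0,"ay":0,"az":0,"tx":0,"ty":0.0,"tz":-2.5,"grip":1.6}
    - {"ax":0,"ay":0,"az":0,"tx":0,"ty":0.2,"tz":-6,"grip":1.6}
    - {"ax":5,"ay":0,"az":0,"tx":-0.26,"ty":0.3,"tz":-10,"grip":1.6}
    - {"ax":13,"ay":0,"az":0,"tx":-0.26,"ty":0.39,"tz":-14.75,"grip":1.6}
    - {"ax":15,"ay":0,"az":0,"tx":-0.26,"ty":3,"tz":-14,"grip":1.6}
    - {"ax":15,"ay":0,"az":0,"tx":-0.26,"ty":5.8,"tz":-13.25,"grip":1.6}
    - {"ax":15,"ay":0,"az":0,"tx":-0.26,"ty":5.8,"tz":-13.25,"grip":1.6}
    - {"ax":15,"ay":0,"az":0,"tx":-0.26,"ty":5.8,"tz":-13.25,"grip":1.6}

```text
time_s: 9.25
tcp_pos: [545.3, 15.1, 239.9]
tcp_rot: [0.924, -0.383, 0.001, -0.0]
force: [0.6, -0.3, -0.3]
width: 0.189
```

```bash
python3 look.py j; python3 togo.py 545 15 240 -45 0; python3 - <<'E'
from h import *
im=cv2.imread('pics/j.png')
P=(525,-8.6);cx,cy=proj('wrist',[*P,90]).astype(int)
k=5;w,h=140,115;x0,y0=cx-w//2,max(0,cy-h//2)
print(x0,y0)
big=cv2.resize(im[y0:y0+h,x0:x0+w],None,fx=k,fy=k,interpolation=cv2.INTER_CUBIC)
def circ(c,r,z,col):
    P=[proj('wrist',[c[0]+r*np.cos(a),c[1]+r*np.sin(a),z]) for a in np.linspace(0,6.3,60)]
    P=((np.array(P)+.5-[x0,y0])*k).astype(int);cv2.polylines(big,[P],False,col,1)
circ(P,45,67,(0,255,0));circ(P,22,67,(0,255,0))
circ(P,16,67+18.5,(0,0,255));circ(P,9.5,133,(255,255,0))
cv2.imwrite('pics/k.png',big)
E
```

```text
cam at [602.3  72.3 357.4] fx 328.3801674612421
tube_foot [([259.8, 216.5], 0.69, [519.7, -10.4, 79.0]), ([220.4, 59.5], 0.57, [592.5, 106.0, 79.0])]
tube_cap [([260.9, 240.4], 0.85, [522.4, -8.8, 133.0])]
pan_center [([261.5, 209.8], 0.84, [522.1, -10.3, 67.0]), ([264.9, 208.8], 0.66, [525.1, -11.9, 67.0])]
tube [([263.7, 208.8], 0.66, [524.3, -11.1, 67.0]), ([266.0, 207.8], 0.62, [526.6, -11.9, 67.0])]
t 9.5 tcp [545.5  15.6 238.9] w 0.183 F [ 0.1  -0.21 -0.7 ]
cm [ 0.01  0.08 -0.11] deg [ 0. -0. -0.]
193 159
```

View pics/k.png

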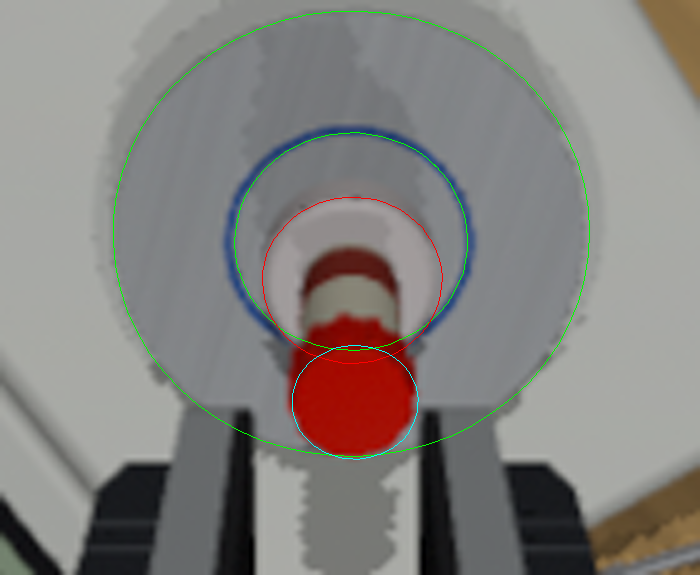

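The wrist view shows the pan and ring overlays matching. The foot (columns 265–443) and cap (centre (354,400)) lie on the circles predicted for a centred tube, within about 1–1.5 mm. The tube is upright and the hand is well clear, so I hand the job in.

```bash
python3 -c "
from rig import robot; print(robot.sign_off())"
```

```text
the job is handed in; nothing more can be done
None
```

The tube is centred on the pan, and I handed the job in at about 9.5 s of the 43 s allowed. I pushed it about 24 mm toward the right and the robot at 10–12 mm/s, with two slightly open, tilted fingertips against its foot. Then I backed the hand away and raised it clear.

- **Position:** The last close wrist picture shows the tube upright, with its axis within about 1–1.5 mm of the ring's centre (limit 6 mm). The hand was about 85 mm above the cap.
- **Forces:** The wrist readings, taken at the end of each move, stayed at noise level (under about 2 N). I saw no sign of leaning on the balance or knocking the tube.
- **Disagreements:** The side camera, which is coarse, still suggested 3–5 mm to go just before the final 3 mm push, where dead reckoning gave about 2.5 mm. The network's single points scattered by 2–4 mm, so I relied on the wrist overlay. I did not check the side camera again after that push.
- **Not checked:** I did not measure the other objects again. The hand never came near them.

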